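Lock up a lino block in the chase with the furniture that fits

TASK

Lock up the lino block that is lying in the steel chase. From the rack choose the one wooden furniture bar that fills the gap between the block's foot and the cam (only a few mm of play for the cam to take up), lay it flat in that gap, parallel to the foot bar and centred on the cam, then swing the cam lever fully home so that the block is held tight against the sprung head strip. Leave the other two bars where they are in the rack.

Things in the scene. Friction and masses are not known exactly. Their poses are not given: they have to be found in the camera images.
- chase: Dark steel lock-up frame lying on the bench, fixed, no floor: 195 x 156 mm, bars 16 mm high. Origin on the bench; +x towards its head (away from the robot). In its frame: side bars' inner faces at y = +-66 mm, foot bar x = -104 to -88 mm, head strip's face x = +60 mm (a block of length L has its foot at x = 60 - L). Wooden side pieces, 15 mm high, flank the block from x = +2 to +58 mm.
- strip (a joint): Sprung steel head strip that backs the block: 0 m when free, grows as the block is pressed against it (to 0.004); some 2 N per mm.
- lever (a joint): Cam lever: 0 to 0.2 rad at the start (open, sticking out over the foot bar towards the robot), 1.95 rad fully home (lying over the foot bar, at its stop); grows clockwise seen from above. Its steel cam disc (z 4 to 16 mm) presses on the middle line y = 0 of the chase: front at chase x = -54 mm when open, -45 mm when home.
- lever_grip (a point): Centre of the upright black handle at the lever's end, 18 mm thick, from z = 24 to 58 mm (this point at 42 mm). It runs on a circle of 66 mm radius about lever_pivot; the lever arm below it reaches up to z = 23 mm.
- lever_pivot (a point): The lever's and cam's vertical axis, at x = -68, y = 0 mm in the chase's frame, at z = 20 mm.
- block_64: Lino block 64 mm long (its x), 60 wide (its y), 23 mm high: plywood with dark grey lino carved with a sailing boat. Origin on its underside at the middle of its head edge; it reaches 64 mm from there to its -x. One of the three blocks (which one varies) lies in the chase, head edge within 2 mm of the head strip; the others lie beside the chase.
- block_74: Lino block 74 mm long (its x), 60 wide (its y), 23 mm high: plywood with dark grey lino carved with a leaf. Origin on its underside at the middle of its head edge; it reaches 74 mm from there to its -x. One of the three blocks (which one varies) lies in the chase, head edge within 2 mm of the head strip; the others lie beside the chase.
- block_84: Lino block 84 mm long (its x), 60 wide (its y), 23 mm high: plywood with dark grey lino carved with hills and a sun. Origin on its underside at the middle of its head edge; it reaches 84 mm from there to its -x. One of the three blocks (which one varies) lies in the chase, head edge within 2 mm of the head strip; the others lie beside the chase.
- rack: Low wooden furniture rack, fixed: 223 mm wide (its y), 62 mm deep, 40 mm high, open at the front, which faces its -x (towards the robot). Three pigeonholes with centres at y = -72, 0, +72 mm, each 65 mm wide, without floor; the roof's underside is 27 mm above the bench. Origin on the bench; front edge at x = -28 mm, inside of the back at x = +28 mm.
- furniture_narrow: Plain pale wooden furniture bar, 66 mm long (its x), 24 mm wide (its y), 18 mm high; origin at the centre of its underside. At the start it lies flat on the bench in one of the rack's pigeonholes (which one varies), 30 to 36 mm of its length sticking out of the mouth; it can be drawn straight out.
- furniture_medium: Plain pale wooden furniture bar, 66 mm long (its x), 34 mm wide (its y), 18 mm high; origin at the centre of its underside. At the start it lies flat on the bench in one of the rack's pigeonholes (which one varies), 30 to 36 mm of its length sticking out of the mouth; it can be drawn straight out.
- furniture_wide: Plain pale wooden furniture bar, 66 mm long (its x), 44 mm wide (its y), 18 mm high; origin at the centre of its underside. At the start it lies flat on the bench in one of the rack's pigeonholes (which one varies), 30 to 36 mm of its length sticking out of the mouth; it can be drawn straight out.
Things that resemble listed ones, but are neither listed nor needed, are in the scene too. Leave any orange or turquoise look-alike of the furniture_wide alone.

How it is judged:
At the end, for the whole second after the job is handed in: Lever home (over 1.8 rad), head strip pressed back over 0.8 mm, the block still in its place (8 mm); the bar that fits (wide for block 64, medium for 74, narrow for 84) flat and at rest between block and cam, parallel within 0.08 rad, 20 mm of centre; other two bars moved under 20 mm (value of joint lever above 1.8 rad and value of joint strip above 0.0008 m and ((x of block_64 in the frame of chase between 0.054 and 0.068 m and y of block_64 in the frame of chase between -0.008 and 0.008 m and x of furniture_wide in the frame of chase between -0.0315 and -0.0175 m and y of furniture_wide in the frame of chase between -0.02 and 0.02 m and height (world z) of furniture_wide below 0.021 m and angle between the x axis of furniture_wide and the y axis of chase, either way round below 0.08 rad and angle between the z axis of furniture_wide and the z axis of chase, either way round below 0.08 rad and linear speed of each of furniture_wide, block_64 below 0.01 m/s and distance of each of furniture_medium, furniture_narrow from where it was at the start of the episode below 0.02 m) or (x of block_74 in the frame of chase between 0.054 and 0.068 m and y of block_74 in the frame of chase between -0.008 and 0.008 m and x of furniture_medium in the frame of chase between -0.0365 and -0.0225 m and y of furniture_medium in the frame of chase between -0.02 and 0.02 m and height (world z) of furniture_medium below 0.021 m and angle between the x axis of furniture_medium and the y axis of chase, either way round below 0.08 rad and angle between the z axis of furniture_medium and the z axis of chase, either way round below 0.08 rad and linear speed of each of furniture_medium, block_74 below 0.01 m/s and distance of each of furniture_wide, furniture_narrow from where it was at the start of the episode below 0.02 m) or (x of block_84 in the frame of chase between 0.054 and 0.068 m and y of block_84 in the frame of chase between -0.008 and 0.008 m and x of furniture_narrow in the frame of chase between -0.0415 and -0.0275 m and y of furniture_narrow in the frame of chase between -0.02 and 0.02 m and height (world z) of furniture_narrow below 0.021 m and angle between the x axis of furniture_narrow and the y axis of chase, either way round below 0.08 rad and angle between the z axis of furniture_narrow and the z axis of chase, either way round below 0.08 rad and linear speed of each of furniture_narrow, block_84 below 0.01 m/s and distance of each of furniture_wide, furniture_medium from where it was at the start of the episode below 0.02 m))); the robot touches nothing.
It also fails if it takes over 64 s, if anything falls off the work surface, if the arm or the gripper's body presses on something with over 40 N, if the wrist force passes 120 N, or if a joint passes its speed limit or range.

ROBOT

A 7-joint arm with a two-finger parallel gripper is mounted at the origin on a cart in front of the work surface, level with it; the furniture and walls round the work are solid. World frame = base frame: x ahead of the robot, y to its left, z up, the work surface at z = 0. Lengths are in m, angles in rad, forces in N, time in s.
With the tool pointing down it reaches from about 0.35 to 0.9 m from the base axis. Payload 8.1 kg.
Tool frame: the origin (TCP) lies midway between the tips of the shut fingers; the grasp point (between the pads) lies 19 mm behind it; z points along the fingers, y is the line along which they close (so a half turn about z gives the same grasp; the last joint's range is limited). The gripper opens to 92 mm and grips with 3 to 60 N. Pads are 19 mm wide; open, the fingers measure 130 mm over their backs; the gripper's body (75 mm by 190 mm) begins 47 mm behind the grasp point.
Start: joints at [1.189, 0.434, 0.025, 1.573, -0.012, 1.134, -0.075], TCP at [0.172, -0.601, 0.202] pointing down, gripper open.
Joint ranges: [-2.62, 2.62], [-0.44, 2.09], [-1.27, 1.32], [0.08, 2.57], [-1.32, 4.46], [0.12, 2], [-2.74, 2.74]. Speed limits (rad/s): [2.22, 2.22, 3.01, 3.01, 3.14, 3.14, 3.14].

INTERFACE

Orientations are given as a rotation vector (axis times angle).
In Python, from cell import observe, cams, job gives the robot as it stands. The module is installed in compiled form; this text tells all that it offers.
- The arm moves only by the tool step_arm, never from a script. Its argument "steps" is a list of rows, each a list of 6 numbers: the shift along the world's x, y, z in mm, then the turn, a rotation vector about the world's x, y, z in rad. In form: [[dx, dy, dz, rx, ry, rz], ...]. A call has 1 to 20 rows; each row shifts and turns the commanded pose from where the row before left it; what a row does not reach is not made up. A row lasts 1/12 s, in which the tool goes at most 41.7 mm and 7.16 degrees, less where a joint would pass 70% of its speed; a pose out of reach is approached as far as the arm can. A call with a gripper value outside its range is refused whole. "gripper" is the opening, from 0 (shut) to 1 (fully open), set as the call begins (left out, the last holds). The fingers move at their own pace and stop on an object; "force" is the grip in N (left out, the last holds). Time passes only in rows, so rows that do not move let the fingers close. It gives the time, the measured TCP pose, the force, the opening and the grip force at its end, in the units of the state.
- observe(): the state, without advancing time (a new reading comes with each control period).
- cams.get_image(name): name is "scene" or "top" or "wrist"; returns the picture (400x640x3 uint8, red, green, blue); there is no depth.
- cams.get_calibration(name): a dict with "fov_y" (degrees; the focal length in pixels is half the picture's height over the tangent of half this angle, whatever the lens; pixels are square), "cx", "cy" (the principal point, pixels), "dist_coeffs" ([k1, k2, p1, p2, k3] as OpenCV has them; the pictures are not rectified), "world_to_cam" (4x4, takes a point from world to camera coordinates). Camera axes: x right, y up, looking along -z (the intrinsics and any distortion apply to the point x, -y, -z); pixel columns grow to the right and rows downward; lengths in m; the calibration is good to about 2 mm. A picture is of the moment at which its call begins: read the wrist's pose just before it. get_calibration takes no time and is no camera call; for the wrist camera it gives the pose at the moment of the call.
- job.sign_off(): hands the job in; it is judged then, once.
The state is a dict: "clock": time; "joints": joint angles; "dq": joint speeds; "joint_efforts": joint torques, N m; "position": TCP position; "ee_rot": TCP orientation; "force": force on the tool from outside, world axes, zero at the start; "ft_torque": the same for the moment, N m; "width": opening from 0.0 (shut) to 1.0 (fully open); "gripper_force": force on a finger pad.
Only numpy, scipy, OpenCV 4.12 (cv2) and the standard library are available. Lean on these libraries where they do the work, as an engineer would, in place of code of your own. Each camera call takes 0.05 s, during which the arm holds its last target. There are 200 camera calls.

## Working session

There is one attempt and no reset: what is moved stays moved. The work goes in short steps, Python scripts to look and compute and a tool call to move; the robot and the scene stay as the last step left them, time stands still between calls to the robot, and variables do not carry over. Pictures are saved under pics/ and viewed, at most 10 in all, crops included, and the job is handed in when it is done.

Besides the shell and the picture viewer there is one more tool, called after "Call:" as name(argument=value, ...) on one line, values as JSON. step_arm: Moves the arm, as the interface text tells. Its arguments: {"type":"object","properties":{"steps":{"type":"array","items":{"type":"array","items":{"type":"number"}}},"gripper":{"type":"number"},"force":{"type":"number"}},"required":["steps"]}

```bash
mkdir -p pics
cat > h.py <<'E'
import numpy as np, cv2
from cell import observe, cams, job
def cal(n):
    c=cams.get_calibration(n); f=200/np.tan(np.radians(c["fov_y"])/2)
    K=np.array([[f,0,c["cx"]],[0,f,c["cy"]],[0,0,1]]); return K,np.array(c["dist_coeffs"]),np.array(c["world_to_cam"])
def ray(c,uv,z):
    K,D,T=c; p=cv2.undistortPoints(np.array(uv,float).reshape(-1,1,2),K,D).reshape(-1,2)
    d=np.c_[p[:,0],-p[:,1],-np.ones(len(p))]@T[:3,:3]; o=-T[:3,:3].T@T[:3,3]
    return o+d*((z-o[2])/d[:,2])[:,None]
def proj(c,P):
    K,D,T=c; q=np.atleast_2d(P)@T[:3,:3].T+T[:3,3]; q=q*[1,-1,-1]
    return cv2.projectPoints(q,np.zeros(3),np.zeros(3),K,D)[0].reshape(-1,2)
def shot(n,f):
    im=cams.get_image(n); cv2.imwrite("pics/"+f,im[:,:,::-1]); return im
E
python3 - <<'E'
from h import *
for n in("top","scene"):
    shot(n,n+"0.png"); c=cal(n); print(n,c[0].round(1).tolist(),c[1],(-c[2][:3,:3].T@c[2][:3,3]).round(3))
s=observe();print(s["clock"],s["position"],s["ee_rot"],s["width"])
E
```

```text
top [[374.9, 0.0, 319.7], [0.0, 374.9, 197.2], [0.0, 0.0, 1.0]] [-0.04118377  0.          0.          0.          0.        ] [ 0.351 -0.07   0.96 ]
scene [[371.3, 0.0, 318.0], [0.0, 371.3, 194.7], [0.0, 0.0, 1.0]] [-0.03452102  0.          0.          0.          0.        ] [-0.198  0.41   0.581]
0.1 [ 0.17180446 -0.60042354  0.20134417] [-3.10980816e+00 -4.36143842e-01  4.91196903e-04] 1.0040946218095266
```

View pics/top0.png

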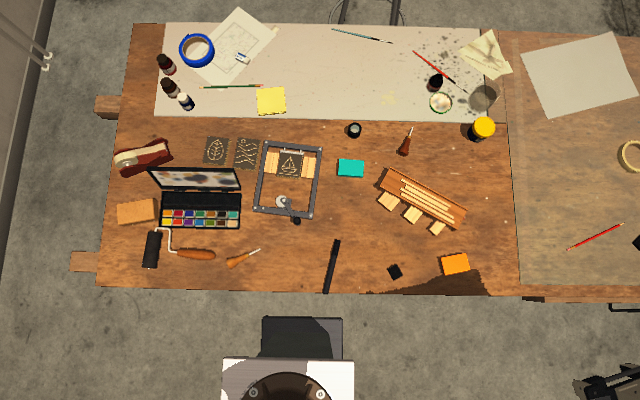

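View pics/scene0.png

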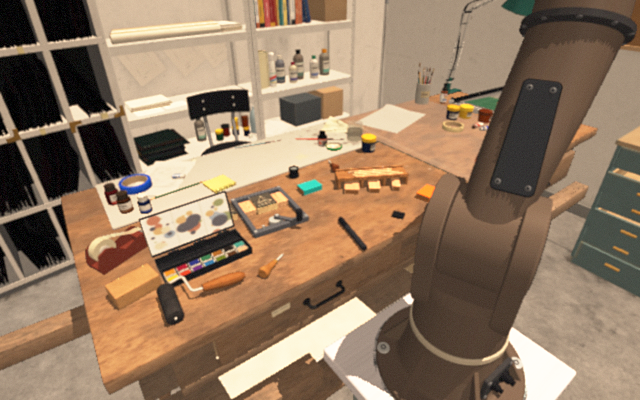

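The top view shows the chase at about (288,180) with the boat block (64) in it. The leaf and hills blocks lie outside at (215,150) and (245,152). The rack is at (425,200), with bars at (388,201), (411,213) and (437,227). The turquoise (350,168) and orange (455,263) look-alikes are to be left alone. I'll enlarge both areas to confirm.

Run:
```python
from h import *
im=cv2.imread("pics/top0.png")
a=cv2.resize(im[135:225,245:330],None,fx=4.6,fy=4.6,interpolation=cv2.INTER_CUBIC)
b=cv2.resize(im[160:245,370:475],None,fx=3.6,fy=3.6,interpolation=cv2.INTER_CUBIC)
H=max(a.shape[0],b.shape[0]); o=np.zeros((H,a.shape[1]+b.shape[1],3),np.uint8)
o[:a.shape[0],:a.shape[1]]=a;o[:b.shape[0],a.shape[1]:]=b;cv2.imwrite("pics/crop1.png",o);print(o.shape)
```

```text
(414, 769, 3)
```

View pics/crop1.png

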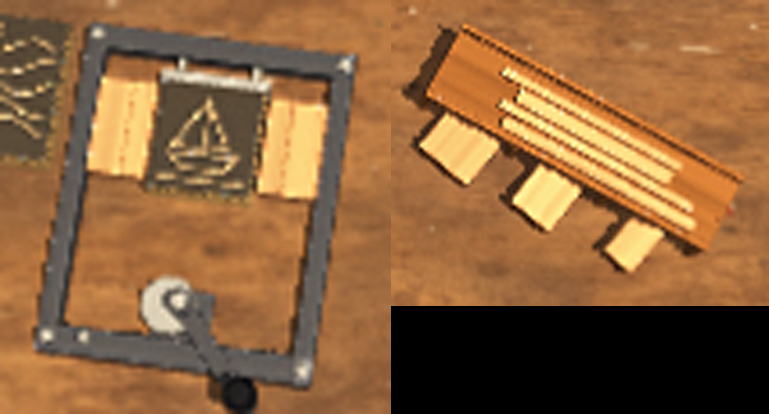

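The boat block (64) is confirmed in the chase. The leftmost bar at (388,201) is clearly the widest, and the medium is at (411,213) and the narrow at (437,227), so the wide bar is the one to use. Next I'll measure the poses.

Run:
```python
from h import *
c=cal("top")
C=np.array([[88,25],[355,55],[308,385],[37,348]])/4.6+[245-.4,135-.4]
W=ray(c,C,.016); print("chase corners",W.round(4).tolist())
print("sides",[np.linalg.norm(W[i]-W[(i+1)%4]).round(4) for i in range(4)])
x=(W[0]+W[1]-W[2]-W[3])/2; print("yaw",np.arctan2(x[1],x[0]), np.arctan2(*( (W[0]-W[1]+W[3]-W[2])[[1,0]]))-np.pi/2,"ctr",W.mean(0).round(4))
print("pivot",ray(c,[180/4.6+244.6,300/4.6+134.6],.022),"grip",ray(c,[240/4.6+244.6,392/4.6+134.6],.058))
im=cv2.cvtColor(cv2.imread("pics/top0.png"),cv2.COLOR_BGR2HSV)
m=cv2.inRange(im[160:245,370:475],(8,30,150),(30,150,255))
cs,_=cv2.findContours(m,cv2.RETR_EXTERNAL,cv2.CHAIN_APPROX_NONE)
for k in cs:
    if cv2.contourArea(k)<60: continue
    w=ray(c,k.reshape(-1,2)+[370,160],.018)[:,:2]
    r=cv2.minAreaRect((w*1000).astype(np.float32)); print(np.round(r[0],1),np.round(r[1],1),round(r[2],1))
R=np.array([[461,27],[742,180],[703,252],[428,97]])
R=(R-[391,0])/3.6+[369.6,159.6]; w=ray(c,R,.04); print("rack",w.round(4).tolist(),[np.linalg.norm(w[i]-w[(i+1)%4]).round(4) for i in range(4)],"yaw",np.arctan2(*(w[0]-w[1])[[1,0]])-np.pi/2,w.mean(0))
```

```text
chase corners [[0.7014, 0.0855, 0.016], [0.6867, -0.0693, 0.016], [0.4942, -0.0476, 0.016], [0.5114, 0.1036, 0.016]]
sides [np.float64(0.1556), np.float64(0.1937), np.float64(0.1521), np.float64(0.1909)]
yaw -0.10354654832892278 -0.1037579858056048 ctr [0.5984 0.0181 0.016 ]
pivot [[0.53923592 0.02461681 0.022     ]] grip [[ 0.48324423 -0.01277807  0.058     ]]
[ 479.6 -368.3] [22.8 37.2] 44.6
[ 510.8 -304.8] [33.7 36.2] 51.4
[ 545.5 -244. ] [42.4 35.9] 51.5
[ 546.6 -342.8] [169.  41.] 60.6
rack [[0.6272, -0.2424, 0.04], [0.5214, -0.4374, 0.04], [0.4704, -0.4073, 0.04], [0.5755, -0.2184, 0.04]] [np.float64(0.2218), np.float64(0.0592), np.float64(0.2162), np.float64(0.057)] yaw -0.4972188536968447 [ 0.54864184 -0.32635901  0.04      ]
```

Call:
step_arm(steps=[[26,26,0,0,0,-0.068],[26,26,0,0,0,-0.068],[26,26,0,0,0,-0.068],[26,26,0,0,0,-0.068],[26,26,0,0,0,-0.068],[26,26,0,0,0,-0.068],[26,26,0,0,0,-0.068],[26,26,0,0,0,-0.068],[26,26,0,0,0,-0.068],[26,26,0,0,0,-0.068],[26,26,0,0,0,-0.068],[26,26,0,0,0,-0.068],[26,26,0,0,0,-0.068],[26,22,0,0,0,-0.068],[0,0,0,0,0,0],[0,0,0,0,0,0]], gripper=0.62, force=25)

```text
clock: 1.43
position: [0.5373, -0.2384, 0.2013]
ee_rot: [-2.967, 1.03, 0.002]
force: [-0.3, -1.4, 0.5]
width: 0.622
gripper_force: 0.0
```

Run:
```python
from h import *
s=observe();print(s["clock"],s["position"],s["ee_rot"],s["width"])
c=cal("wrist"); np.savez("w1.npz",K=c[0],D=c[1],T=c[2]); shot("wrist","w1.png")
print(-c[2][:3,:3].T@c[2][:3,3])
```

```text
1.4333 [ 0.53725489 -0.23835315  0.2013295 ] [-2.96718259e+00  1.03024969e+00  1.61541987e-03] 0.621502039204776
[ 0.60215662 -0.28999089  0.38414255]
```

View pics/w1.png

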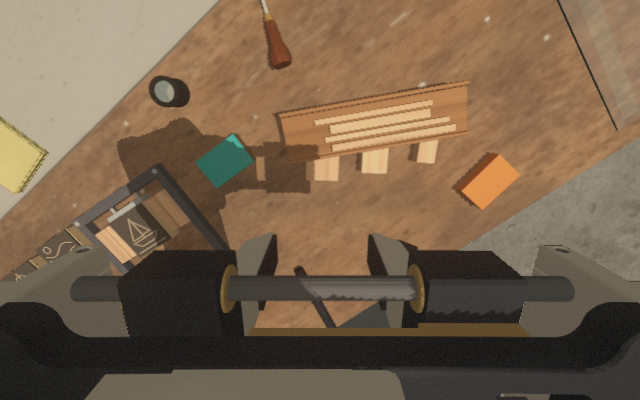

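The wrist view shows the rack with the wide bar at (326,168), the medium at (375,160) and the narrow at (427,152). I'll refine the wide bar's pose here.

Run:
```python
from h import *
z=np.load("w1.npz"); c=(z["K"],z["D"],z["T"])
im=cv2.imread("pics/w1.png"); hsv=cv2.cvtColor(im,cv2.COLOR_BGR2HSV)
print(hsv[165:180:7,320:334:6].tolist(), hsv[190,326],hsv[150,300])
o=cv2.resize(im[130:190,290:450],None,fx=5,fy=5,interpolation=cv2.INTER_CUBIC); cv2.imwrite("pics/c2.png",o)
G=np.array([[.537,-.238,.0]]);print("tcp proj",proj(c,G), proj(c,[[.5314,-.2328,.018],[.5455,-.244,.018]]))
```

```text
[[[16, 103, 221], [15, 104, 215], [16, 102, 226]], [[16, 106, 219], [15, 105, 211], [15, 102, 225]], [[16, 103, 220], [16, 105, 214], [16, 101, 224]]] [ 14 117 151] [ 13 144 101]
tcp proj [[321.81643084 171.97173797]] [[321.35862481 180.32302428]
 [321.37880176 167.20299039]]
```

View pics/c2.png

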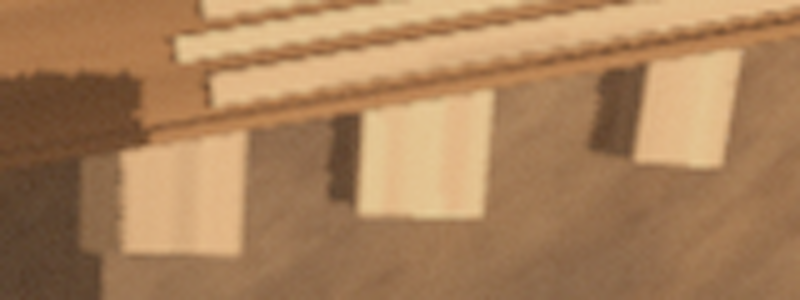

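The wide bar's left strip is in shadow: crop columns 82–243 (161 px) against 130 px for the medium, a ratio that matches 44/34. Its front-edge centre is at about (322,180.5), which agrees with the top-view prediction of (321.4,180.3).

Run:
```python
from h import *
z=np.load("w1.npz"); c=(z["K"],z["D"],z["T"])
p=np.array([[82,252],[243,257],[248,132],[80,155]])/5+[289.6,129.6]
w=ray(c,p,.018)[:,:2]*1000; print(w.round(1).tolist(), np.linalg.norm(w[0]-w[1]))
a=w[2]-w[1]; b=w[0]-w[1]; print("yaw x",np.degrees(np.arctan2(a[1],a[0])),"yaw from front",np.degrees(np.arctan2(b[1],b[0]))-90)
x=np.array([np.cos(np.radians(-38.5)),np.sin(np.radians(-38.5))]); f=(w[0]+w[1])/2; print("front",f,"grasp",f+11*x)
s=observe(); R=cv2.Rodrigues(s["ee_rot"])[0]; print("tool y ang",np.degrees(np.arctan2(R[1,1],R[0,1])),R[2,2])
```

```text
[[544.7, -216.8], [516.5, -250.1], [542.7, -271.7], [565.4, -233.1]] 43.66420377281949
yaw x -39.532299273862016 yaw from front -40.159674604720884
front [ 530.57493774 -233.44365829] grasp [ 539.18362746 -240.2913193 ]
tool y ang -128.44794464411223 -0.999999098832472
```

Call:
step_arm(steps=[[2,-2,-30,0,0,-0.015],[0,0,-35,0,0,0],[0,0,-35,0,0,0],[0,0,-35,0,0,0],[0,0,-30,0,0,0],[0,0,-18,0,0,0],[0,0,-10,0,0,0],[0,0,-4,0,0,0],[0,0,0,0,0,0],[0,0,0,0,0,0]])

```text
clock: 2.32
position: [0.5384, -0.2437, 0.0061]
ee_rot: [2.957, -1.061, 0.002]
force: [0.5, -0.7, 0.7]
width: 0.622
gripper_force: 0.0
```

Call:
step_arm(steps=[[0,0,0,0,0,0],[0,0,0,0,0,0],[0,0,0,0,0,0],[0,0,0,0,0,0],[0,0,0,0,0,0],[0,0,0,0,0,0]], gripper=0.3, force=25)

```text
clock: 2.82
position: [0.5381, -0.2429, 0.0052]
ee_rot: [2.957, -1.06, 0.0]
force: [-0.1, 0.0, -0.1]
width: 0.307
gripper_force: 0.0
```

Run:
```python
from h import *
s=observe();print(s["clock"],s["position"],s["width"],s["gripper_force"])
a=shot("wrist","w2.png")[:, :, ::-1]; b=shot("top","t2.png")[:,:,::-1][150:260,360:500]
b=cv2.resize(b,None,fx=2.8,fy=2.8,interpolation=cv2.INTER_CUBIC)
cv2.imwrite("pics/m2.png",np.hstack([a[:308,100:500],b]))
```

```text
2.8167 [ 0.53807838 -0.24285635  0.00522945] 0.30691605051508714 0.0
```

View pics/m2.png

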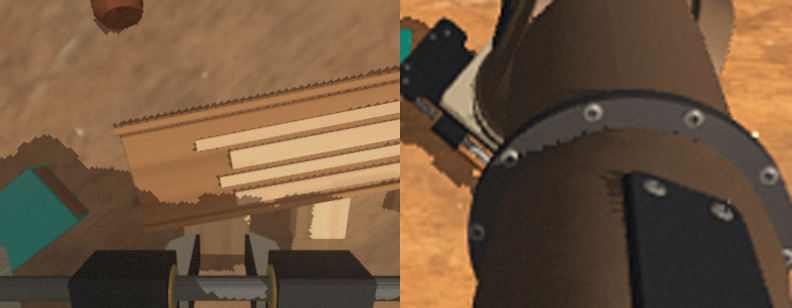

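Run:
```python
from h import *
z=np.load("w1.npz"); c1=(z["K"],z["D"],z["T"]); c=cal("wrist")
s=observe();R=cv2.Rodrigues(s["ee_rot"])[0];p=s["position"]
for hw in(.014,.0285): print(hw,proj(c,[p+R@[0,-hw,0],p+R@[0,hw,0],p+R@[0,-hw,-.019],p+R@[0,hw,-.019]]).round(0).tolist())
x=np.array([.775,-.632,0]);y=np.array([.632,.775,0]);f=np.array([.5306,-.2334,.018])
for u in(0,.015,.03): print("bar",u,proj(c,[f+u*x+.022*y,f+u*x-.022*y]).round(0).tolist())
im=cv2.imread("pics/w2.png")
for r in(228,240,252,262): print(r,im[r,270:370:4].max(1).tolist())
```

```text
0.014 [[302.0, 231.0], [341.0, 231.0], [300.0, 243.0], [343.0, 243.0]]
0.0285 [[282.0, 231.0], [361.0, 231.0], [278.0, 243.0], [365.0, 243.0]]
bar 0 [[286.0, 255.0], [350.0, 255.0]]
bar 0.015 [[285.0, 235.0], [351.0, 235.0]]
bar 0.03 [[284.0, 214.0], [351.0, 214.0]]
228 [98, 90, 85, 84, 132, 132, 135, 133, 126, 133, 129, 133, 133, 130, 125, 131, 135, 136, 135, 134, 87, 87, 92, 86, 85]
240 [86, 106, 107, 110, 110, 109, 87, 34, 122, 129, 132, 132, 132, 127, 127, 130, 138, 133, 135, 47, 94, 113, 113, 113, 110]
252 [38, 38, 110, 106, 109, 108, 40, 35, 122, 130, 130, 133, 132, 124, 122, 128, 135, 133, 136, 40, 42, 111, 109, 110, 111]
262 [38, 39, 107, 107, 107, 62, 33, 35, 82, 86, 83, 87, 83, 79, 86, 80, 83, 81, 86, 39, 40, 69, 111, 109, 108]
```

Call:
step_arm(steps=[[0,0,0,0,0,0],[0,0,0,0,0,0],[0,0,0,0,0,0]], gripper=0.15, force=15)

```text
clock: 3.17
position: [0.538, -0.2429, 0.005]
ee_rot: [2.957, -1.06, -0.0]
force: [-0.7, 0.2, -0.1]
width: 0.158
gripper_force: 0.0
```

Run:
```python
from h import *
im=shot("wrist","w3.png")[:,:,::-1]
for r in(228,234,237,240,252,262): print(r,im[r,260:380:4].max(1).tolist())
s=observe();print(s["width"],s["gripper_force"],s["force"])
```

```text
228 [103, 100, 100, 94, 88, 84, 119, 128, 131, 131, 126, 129, 129, 131, 133, 132, 125, 128, 136, 138, 133, 170, 209, 87, 91, 91, 91, 88, 90, 92]
234 [85, 89, 88, 79, 78, 83, 110, 132, 131, 129, 108, 109, 83, 129, 132, 130, 126, 125, 136, 89, 112, 112, 197, 89, 91, 89, 88, 89, 88, 88]
237 [83, 81, 85, 84, 77, 81, 107, 127, 112, 111, 109, 109, 42, 129, 133, 131, 125, 126, 134, 46, 111, 113, 111, 109, 90, 89, 91, 87, 84, 85]
240 [80, 80, 78, 85, 82, 84, 108, 111, 110, 109, 110, 111, 37, 129, 133, 130, 124, 126, 136, 47, 111, 109, 110, 113, 112, 104, 90, 86, 83, 85]
252 [32, 36, 36, 40, 36, 37, 40, 42, 40, 109, 109, 73, 42, 126, 128, 126, 124, 125, 132, 38, 79, 111, 109, 39, 44, 49, 37, 46, 45, 45]
262 [30, 32, 32, 30, 36, 32, 36, 33, 41, 108, 106, 36, 33, 86, 81, 80, 80, 85, 80, 36, 42, 107, 110, 39, 40, 43, 43, 40, 39, 43]
0.15679705398517968 0.0 [-0.15766115 -0.55443652 -0.8959951 ]
```

The pictures show the closed fingers lying over the bar: they cover its top and there is no grip force. The tips are therefore higher than the TCP reading suggests. I'll reopen and feel my way down with the force reading.

Call:
step_arm(steps=[[0,0,0,0,0,0],[0,0,0,0,0,0],[0,0,0,0,0,0],[0,0,0,0,0,0],[0,0,-2,0,0,0],[0,0,-2,0,0,0],[0,0,-2,0,0,0],[0,0,-2,0,0,0],[0,0,0,0,0,0]], gripper=0.62)

```text
clock: 3.97
position: [0.5376, -0.2427, -0.0035]
ee_rot: [-2.957, 1.06, 0.001]
force: [0.2, 0.4, -0.8]
width: 0.62
gripper_force: 0.0
```

Call:
step_arm(steps=[[0,0,-2,0,0,0],[0,0,-2,0,0,0],[0,0,-2,0,0,0],[0,0,-2,0,0,0],[0,0,0,0,0,0]])

```text
clock: 4.38
position: [0.5377, -0.2428, -0.0115]
ee_rot: [2.957, -1.06, -0.001]
force: [0.1, 0.1, -0.0]
width: 0.623
gripper_force: 0.0
```

Run:
```python
from h import *
s=observe();print(s["position"],s["force"]);c=cal("wrist");np.savez("w4.npz",K=c[0],D=c[1],T=c[2])
print(-c[2][:3,:3].T@c[2][:3,3]); im=shot("wrist","w4.png")[:,:,::-1]
for r in range(216,262,5): print(r,im[r,260:380:4].max(1).tolist())
```

```text
[ 0.53769635 -0.24275376 -0.01145135] [ 0.11715077  0.13242085 -0.047887  ]
[ 0.60155397 -0.29552942  0.17140563]
216 [96, 96, 95, 99, 99, 99, 102, 97, 98, 102, 103, 102, 103, 103, 106, 107, 106, 108, 107, 107, 106, 104, 99, 94, 90, 95, 92, 100, 107, 108]
221 [100, 98, 98, 100, 98, 102, 102, 99, 102, 103, 104, 105, 104, 104, 103, 97, 92, 88, 90, 94, 96, 104, 107, 109, 109, 108, 109, 110, 109, 103]
226 [100, 100, 100, 101, 101, 103, 101, 98, 94, 88, 87, 86, 91, 96, 105, 106, 108, 107, 109, 106, 108, 105, 111, 106, 90, 91, 92, 91, 89, 87]
231 [97, 91, 86, 85, 87, 86, 98, 104, 106, 109, 108, 107, 108, 108, 104, 140, 118, 124, 135, 140, 137, 137, 134, 107, 89, 87, 85, 91, 92, 90]
236 [97, 103, 103, 103, 100, 104, 104, 99, 110, 120, 125, 165, 212, 213, 215, 211, 126, 130, 133, 136, 136, 138, 135, 97, 89, 89, 91, 69, 75, 112]
241 [102, 102, 103, 44, 55, 110, 129, 133, 134, 132, 123, 132, 211, 211, 215, 211, 127, 126, 129, 137, 136, 136, 133, 90, 92, 89, 87, 57, 52, 108]
246 [106, 110, 59, 36, 41, 107, 130, 131, 133, 130, 128, 129, 212, 212, 214, 210, 124, 127, 134, 137, 135, 138, 132, 87, 89, 85, 89, 49, 45, 70]
251 [105, 104, 39, 39, 38, 109, 132, 132, 132, 131, 122, 162, 211, 212, 213, 211, 124, 126, 131, 133, 137, 136, 134, 88, 88, 91, 92, 46, 45, 41]
256 [108, 59, 36, 40, 36, 96, 132, 129, 132, 129, 123, 130, 211, 211, 215, 210, 156, 129, 132, 138, 133, 134, 132, 86, 89, 91, 87, 42, 42, 43]
261 [106, 33, 41, 36, 35, 88, 131, 128, 134, 132, 123, 129, 212, 211, 213, 210, 124, 124, 131, 136, 133, 134, 129, 85, 87, 85, 92, 44, 42, 38]
```

Call:
step_arm(steps=[[2,2,0,0,0,0],[0,0,-2,0,0,0],[0,0,-2,0,0,0],[0,0,0,0,0,0]])

```text
clock: 4.77
position: [0.5398, -0.2407, -0.0153]
ee_rot: [2.957, -1.06, -0.001]
force: [-0.1, 0.2, 0.2]
width: 0.623
gripper_force: 0.0
```

Call:
step_arm(steps=[[0,0,0,0,0,0],[0,0,0,0,0,0],[0,0,0,0,0,0],[0,0,0,0,0,0]], gripper=0.4)

```text
clock: 5.1
position: [0.54, -0.2409, -0.0149]
ee_rot: [2.957, -1.06, 0.0]
force: [0.1, -0.7, -0.0]
width: 0.476
gripper_force: 15.0
```

Contact: the width of 0.476 is 43.8 mm, which is the wide bar. The z reading is biased, so I'll open slightly and find the bench by touch.

Call:
step_arm(steps=[[0,0,0,0,0,0],[0,0,0,0,0,0],[0,0,-2,0,0,0],[0,0,-2,0,0,0],[0,0,0,0,0,0]], gripper=0.58)

```text
clock: 5.52
position: [0.5397, -0.2408, -0.0194]
ee_rot: [2.957, -1.06, -0.001]
force: [-0.1, 0.5, -0.3]
width: 0.584
gripper_force: 0.0
```

Call:
step_arm(steps=[[0,0,-2,0,0,0],[0,0,-2,0,0,0],[0,0,0,0,0,0]])

```text
clock: 5.77
position: [0.5397, -0.2408, -0.0234]
ee_rot: [-2.957, 1.06, 0.001]
force: [0.9, 0.3, -0.6]
width: 0.582
gripper_force: 0.0
```

Call:
step_arm(steps=[[0,0,-1,0,0,0],[0,0,-1,0,0,0],[0,0,-1,0,0,0],[0,0,0,0,0,0]])

```text
clock: 6.1
position: [0.5401, -0.2409, -0.0244]
ee_rot: [-2.957, 1.06, -0.001]
force: [-4.8, 2.5, 18.9]
width: 0.58
gripper_force: 9.5
```

Call:
step_arm(steps=[[0,0,-1,0,0,0],[0,0,-1,0,0,0],[0,0,0,0,0,0]])

```text
clock: 6.35
position: [0.5401, -0.241, -0.0246]
ee_rot: [-2.957, 1.06, -0.002]
force: [-12.9, 4.4, 41.9]
width: 0.579
gripper_force: 20.7
```

The bench is at reading z ≈ −24 mm, so there is a z offset of about 24 mm. I'll raise 3 mm, grip and draw the bar straight out.

Call:
step_arm(steps=[[0,0,4,0,0,0],[0,0,2.5,0,0,0],[0,0,0,0,0,0],[0,0,0,0,0,0],[0,0,0,0,0,0],[0,0,0,0,0,0]], gripper=0.4, force=25)

```text
clock: 6.85
position: [0.5404, -0.2411, -0.0206]
ee_rot: [2.957, -1.06, 0.001]
force: [-4.2, 1.7, 14.9]
width: 0.479
gripper_force: 25.0
```

Call:
step_arm(steps=[[-3,2.5,0,0,0,0],[-6,5,0,0,0,0],[-8,6.5,0,0,0,0],[-8,6.5,0,0,0,0],[-8,6.5,0,0,0,0],[-8,6.5,0,0,0,0],[-8,6.5,0,0,0,0],[-8,6.5,0,0,0,0],[-8,6.5,0,0,0,0],[-5,4,0,0,0,0],[0,0,0,0,0,0]])

```text
clock: 7.77
position: [0.4713, -0.1838, -0.0206]
ee_rot: [-2.957, 1.059, -0.005]
force: [0.0, 1.0, 12.4]
width: 0.474
gripper_force: 25.0
```

Call:
step_arm(steps=[[0,0,0,0,0,0],[0,0,0,0,0,0],[0,0,0,0,0,0],[0,0,0,0,0,0],[0,0,15,0,0,0],[0,0,30,0,0,0],[0,0,30,0,0,0.12],[0,0,30,0,0,0.12],[0,0,20,0,0,0.12],[0,0,0,0,0,0.12],[0,0,0,0,0,0.12],[0,0,0,0,0,0.12],[2,-2,0,0,0,0.12],[2,-2,0,0,0,0.12],[2,-2,0,0,0,0.12],[2,-2,0,0,0,0.12],[2,-2,0,0,0,0.12],[2,-2,0,0,0,0.12],[2,-2,0,0,0,0.12],[2,-2,0,0,0,0]], gripper=0.62)

```text
clock: 9.43
position: [0.4857, -0.2001, 0.1031]
ee_rot: [-2.844, -1.333, 0.001]
force: [0.0, 0.2, 0.3]
width: 0.62
gripper_force: 0.0
```

Call:
step_arm(steps=[[0,0,0,0,0,0],[0,0,0,0,0,0],[0,0,0,0,0,0]], gripper=0.9)

```text
clock: 9.68
position: [0.4858, -0.1997, 0.1034]
ee_rot: [-2.85, -1.322, 0.0]
force: [-1.1, 0.6, 0.2]
width: 0.787
gripper_force: 0.0
```

```bash
cat > w.py <<'E'
from h import *
import sys
s=observe();p=s["position"];R=cv2.Rodrigues(s["ee_rot"])[0];print(s["clock"],p,"toolY",np.degrees(np.arctan2(R[1,1],R[0,1])),s["width"],s["force"])
c=cal("wrist"); im=shot("wrist",sys.argv[1]); np.savez("pics/"+sys.argv[1]+".npz",K=c[0],D=c[1],T=c[2])
E
python3 w.py w5.png
```

```text
9.6833 [ 0.48579427 -0.19973906  0.10341094] toolY -40.21327761533385 0.7870215845282026 [-1.09227038  0.56704496  0.15044649]
```

View pics/w5.png

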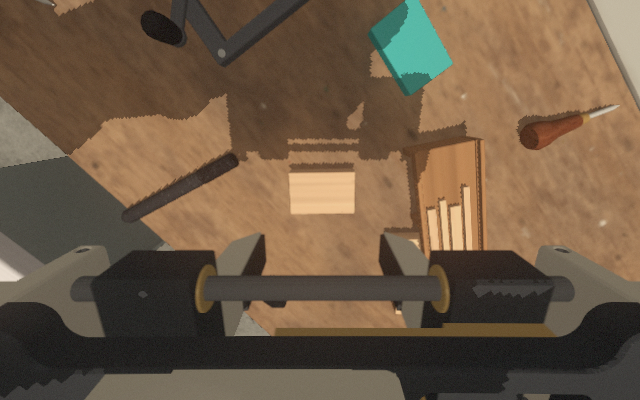

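The bar lies free at (322,191), well clear of the rack. The gripper is already roughly lined up with it.

```bash
cat > bar.py <<'E'
from h import *
import sys
def bar(f,roi,zoff=0):
    z=np.load("pics/"+f+".npz"); T=z["T"].copy(); Rt=T[:3,:3]; o=-Rt.T@T[:3,3]+[0,0,zoff]; T[:3,3]=-Rt@o; c=(z["K"],z["D"],T)
    im=cv2.cvtColor(cv2.imread("pics/"+f),cv2.COLOR_BGR2HSV); x0,y0,x1,y1=roi
    m=cv2.inRange(im[y0:y1,x0:x1],(8,40,185),(30,140,255)); m=cv2.morphologyEx(m,cv2.MORPH_OPEN,np.ones((5,5)))
    k=max(cv2.findContours(m,cv2.RETR_EXTERNAL,cv2.CHAIN_APPROX_NONE)[0],key=cv2.contourArea).reshape(-1,2)+[x0,y0]
    r=cv2.minAreaRect((ray(c,k,.018)[:,:2]*1000).astype(np.float32)); return np.round(r[0],1),np.round(r[1],1),round(r[2],1),k.min(0),k.max(0)
E
python3 - <<'E'
from bar import *
for zo in(0,.012,.024): print(zo,*bar("w5.png",(270,155,375,232),zo))
E
```

```text
0 [ 487.  -197.2] [43.6 65.9] 51.1 [289 172] [354 214]
0.012 [ 484.7 -199.9] [45.6 68.9] 51.1 [289 172] [354 214]
0.024 [ 482.4 -202.6] [47.5 71.8] 51.1 [289 172] [354 214]
```

Call:
step_arm(steps=[[1,2,-20,0,0,0.023],[0,0.5,-25,0,0,0],[0,0,-25,0,0,0],[0,0,-20,0,0,0],[0,0,-15,0,0,0],[0,0,-10,0,0,0],[0,0,-5,0,0,0],[0,0,-2,0,0,0],[0,0,0,0,0,0]], gripper=0.9)

```text
clock: 10.48
position: [0.4872, -0.1973, -0.0183]
ee_rot: [2.832, 1.359, 0.0]
force: [-1.1, 0.4, 0.9]
width: 0.895
gripper_force: 0.0
```

Call:
step_arm(steps=[[0,0,0,0,0,0],[0,0,0,0,0,0],[0,0,0,0,0,0],[0,0,0,0,0,0],[0,0,0,0,0,0]], gripper=0.6, force=25)

```text
clock: 10.9
position: [0.4875, -0.1976, -0.0178]
ee_rot: [2.832, 1.358, 0.001]
force: [-0.7, -0.3, 7.6]
width: 0.718
gripper_force: 25.0
```

Call:
step_arm(steps=[[0,0,10,0,0,0],[0,0,25,0,0,0],[0,0,35,0,0,0],[0,15,30,0,0,-0.1],[-1,25,20,0,0,-0.1],[-1,25,0,0,0,-0.1],[-2,25,0,0,0,-0.1],[-2,25,0,0,0,-0.1],[-1,25,0,0,0,-0.1],[-1,25,0,0,0,-0.1],[-1,25,0,0,0,-0.1],[-1,22,0,0,0,-0.1],[-1,16,0,0,0,-0.095],[0,0,0,0,0,0],[0,0,0,0,0,0]])

```text
clock: 12.15
position: [0.4758, 0.0315, 0.1021]
ee_rot: [-3.138, 0.151, -0.0]
force: [0.1, -1.0, -1.3]
width: 0.719
gripper_force: 25.0
```

```bash
python3 w.py w6.png
python3 - <<'E'
from h import *
im=cv2.imread("pics/w6.png"); cv2.imwrite("pics/c6.png",cv2.resize(im[0:290,130:530],(800,580),interpolation=cv2.INTER_CUBIC))
E
```

```text
12.15 [0.47583957 0.03152991 0.10207258] toolY -95.52025291466818 0.7192242260868318 [ 0.0754719  -1.01261981 -1.34815257]
```

View pics/c6.png

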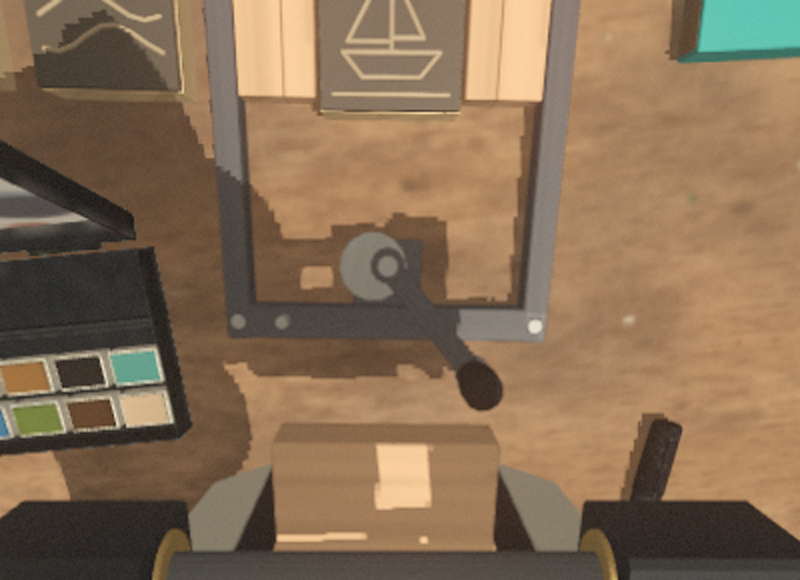

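Clear view. The block's foot edge is at crop y≈110 (x 319–461), the cam front at (372,232), the pivot at (388,265) and the handle at (480,385). The foot bar's outer corners are at (230,336) and (547,340).

Run:
```python
from h import *
z=np.load("pics/w6.png.npz"); c=(z["K"],z["D"],z["T"]); print("cam",-c[2][:3,:3].T@c[2][:3,3])
def r(u,h): return ray(c,np.array(u)/2+[129.75,-.25],h)*1000
foot=r([[319,110],[461,112]],.023); cam=r([[372,232]],.016); piv=r([[388,265]],.022); out=r([[230,337],[547,340]],.016); inn=r([[256,303],[519,307]],.016)
L=r([[228,100],[247,245]],.016); Rr=r([[552,60],[523,300]],.016);grip=r([[480,385]],.058)
for n,v in zip("foot cam piv out inn".split(),(foot,cam,piv,out,inn)): print(n,v.round(1).tolist())
print("grip",grip.round(1),np.linalg.norm(grip-piv,axis=1))
yv=out[0]-out[1]; print("len out",np.linalg.norm(yv),"inn",np.linalg.norm(inn[0]-inn[1]),"yaws",[np.degrees(np.arctan2(v[1],v[0]))-90 for v in (yv,inn[0]-inn[1],foot[0]-foot[1])])
for yaw in (-5.94,):
    a=np.radians(yaw); X=np.array([np.cos(a),np.sin(a)]);Y=np.array([-X[1],X[0]])
    q=lambda v:np.c_[v[:,:2]@X,v[:,:2]@Y].round(1).tolist()
    o=out.mean(0)[:2]; 
    for n,v in zip("foot cam piv out inn L R grip".split(),(foot,cam,piv,out,inn,L,Rr,grip)): print(n,q(np.c_[v[:,:2]-o,v[:,2]]))
    print("origin from out",o+104*X,"from piv",piv[0,:2]+68*X)
```

```text
cam [0.55796201 0.02331257 0.28498923]
foot [[605.0, 46.7, 23.0], [598.4, -13.1, 23.0]]
cam [[553.7, 29.7, 16.0]]
piv [[538.6, 23.7, 22.0]]
out [[511.3, 104.1, 16.0], [494.8, -50.6, 16.0]]
inn [[526.5, 88.7, 16.0], [512.3, -37.3, 16.0]]
grip [[487.9 -10.6  58. ]] [70.98304991]
len out 155.59580473182555 inn 126.75703133383807 yaws [np.float64(-6.104608919948703), np.float64(-6.4239931208444006), np.float64(-6.293475492401981)]
foot [[99.4, 30.4], [99.0, -29.8]]
cam [[50.0, 8.1]]
piv [[35.6, 0.6]]
out [[0.2, 77.8], [-0.2, -77.8]]
inn [[16.9, 64.0], [15.8, -62.8]]
L [[104.1, 70.4], [43.8, 66.4]]
R [[120.0, -68.1], [19.2, -64.4]]
grip [[-11.2, -38.7]]
origin from out [606.49671424  15.99763636] from piv [606.20252244  16.66487227]
```

The chase frame is consistent: block foot at −4.7 mm, cam front at −54, yaw −6.1°. The bar's target centre is chase x = −29.3, which is world (577.3, 19.3). I'm moving over it now.

Call:
step_arm(steps=[[20,-2.4,0,0,0,-0.01],[20,-2.4,0,0,0,0],[20,-2.4,0,0,0,0],[20,-2.4,0,0,0,0],[21.5,-2.6,0,0,0,0],[0,0,-20,0,0,0],[0,0,-20,0,0,0],[0,0,-20,0,0,0],[0,0,0,0,0,0],[0,0,0,0,0,0]])

```text
clock: 13.03
position: [0.5765, 0.0169, 0.041]
ee_rot: [3.136, -0.174, -0.004]
force: [-0.3, -0.4, 0.3]
width: 0.716
gripper_force: 25.0
```

```bash
python3 w.py w7.png
```

```text
13.0333 [0.57653831 0.01689259 0.04099286] toolY -96.3435620036117 0.7160182472797647 [-0.31051165 -0.37216598  0.31286209]
```

Call:
step_arm(steps=[[0.5,2,-10,0,0,0.003],[0,0,-10,0,0,0],[0,0,-6,0,0,0],[0,0,-5,0,0,0],[0,0,-4,0,0,0],[0,0,-3,0,0,0],[0,0,0,0,0,0]])

```text
clock: 13.67
position: [0.5776, 0.0204, 0.0029]
ee_rot: [3.137, -0.168, -0.002]
force: [0.0, 0.2, -0.5]
width: 0.717
gripper_force: 25.0
```

Call:
step_arm(steps=[[0,0,-3,0,0,0],[0,0,-3,0,0,0],[0,0,-3,0,0,0],[0,0,-3,0,0,0],[0,0,0,0,0,0]])

```text
clock: 14.08
position: [0.5776, 0.0204, -0.0091]
ee_rot: [3.137, -0.168, -0.001]
force: [0.1, -0.3, 0.3]
width: 0.719
gripper_force: 25.0
```

Call:
step_arm(steps=[[0,0,-3,0,0,0],[0,0,-3,0,0,0],[0,0,-1,0,0,0],[0,0,-1,0,0,0],[0,0,0,0,0,0]])

```text
clock: 14.5
position: [0.5778, 0.0204, -0.0167]
ee_rot: [3.137, -0.168, -0.001]
force: [-0.4, 0.6, -1.0]
width: 0.716
gripper_force: 25.0
```

Call:
step_arm(steps=[[0,0,0,0,0,0],[0,0,0,0,0,0],[0,0,0,0,0,0],[0,0,0,0,0,0],[0,0,20,0,0,0],[0,0,30,0,0,0],[0,0,35,0,0,0],[-10,1,35,0,0,0],[-20,2,0,0,0,0],[-25,3,0,0,0,0],[-25,3,0,0,0,0],[-21,2,0,0,0,0],[0,0,0,0,0,0],[0,0,0,0,0,0]], gripper=0.84)

```text
clock: 15.67
position: [0.4764, 0.0314, 0.1039]
ee_rot: [3.137, -0.167, 0.001]
force: [0.8, 0.5, -0.8]
width: 0.837
gripper_force: 0.0
```

```bash
python3 w.py w8.png
python3 - <<'E'
from h import *
im=cv2.imread("pics/w8.png"); cv2.imwrite("pics/c8.png",cv2.resize(im[0:290,130:530],(800,580),interpolation=cv2.INTER_CUBIC))
E
```

```text
15.6667 [0.47639139 0.03143    0.10394543] toolY -96.1126201890862 0.8366929223621873 [ 0.77159046  0.45976579 -0.83384729]
```

View pics/c8.png

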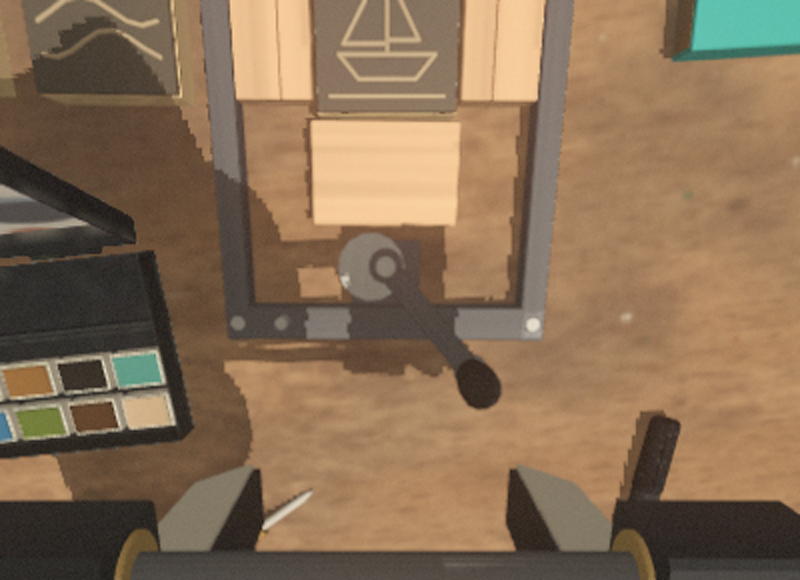

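The bar lies flat, parallel and centred in the gap between the block (crop y≈115) and the cam (y≈232). Next is the lever, so I'll check the joint margins first.

Call:
step_arm(steps=[[2.6,-15,0,0,0,0],[2.5,-15,0,0,0,0],[2.5,-15,-20,0,0,0],[0,0,0,0,0,0],[0,0,0,0,0,0]], gripper=0.5)

```text
clock: 16.13
position: [0.4848, -0.0143, 0.0829]
ee_rot: [3.137, -0.172, -0.002]
force: [-0.4, 0.6, -0.3]
width: 0.531
gripper_force: 0.0
```

```bash
python3 w.py w9.png
python3 - <<'E'
from h import *
s=observe(); print(s["joints"].round(2) if hasattr(s["joints"],"round") else s["joints"])
im=cv2.imread("pics/w9.png"); cv2.imwrite("pics/c9.png",cv2.resize(im[0:290,130:530],(800,580),interpolation=cv2.INTER_CUBIC))
# dark handle blob in window around expected
c=cal("wrist"); e=proj(c,[[.484,-.0134,.058],[.484,-.0134,.024]]); print("expected handle px",e)
# lid/box edge near the chase from w8 (crop px): right edge points at bench/top heights
z=np.load("pics/w8.png.npz"); c8=(z["K"],z["D"],z["T"])
for h in(.015,.06,.1): print(h,(ray(c8,np.array([[135,240],[190,430],[157,250],[0,145]])/2+[130,0],h)*1000).round(0)[:,:2].tolist())
E
```

```text
16.1333 [ 0.48479603 -0.01434327  0.08285681] toolY -96.26846634387627 0.531351699825317 [-0.44424029  0.62851177 -0.30708789]
[ 0.05  0.37 -0.17  2.04  0.09  0.75 -1.85]
expected handle px [[322.09112237 219.13215072]
 [322.10370635 205.34798893]]
0.015 [[562.0, 140.0], [466.0, 134.0], [557.0, 131.0], [608.0, 189.0]]
0.06 [[561.0, 120.0], [481.0, 116.0], [557.0, 113.0], [600.0, 162.0]]
0.1 [[561.0, 103.0], [495.0, 99.0], [557.0, 97.0], [593.0, 137.0]]
```

Call:
step_arm(steps=[[-0.5,0.5,0,0,0,0.117],[0,0,0,0,0,0.117],[0,0,0,0,0,0.117],[0,0,0,0,0,0.117],[0,0,0,0,0,0.117],[0,0,0,0,0,0.117],[0,0,-20,0,0,0],[0,0,-20,0,0,0],[0,0,-15,0,0,0],[0,0,-10,0,0,0],[0,0,-5,0,0,0],[0,0,-3,0,0,0],[0,0,0,0,0,0]])

```text
clock: 17.27
position: [0.4844, -0.0126, 0.0106]
ee_rot: [-3.003, -0.921, -0.0]
force: [-0.6, 0.4, -0.2]
width: 0.503
gripper_force: 0.0
```

Call:
step_arm(steps=[[0,0,0,0,0,0],[0,0,0,0,0,0],[0,0,0,0,0,0],[0,0,0,0,0,0],[0,0,0,0,0,0],[0,0,0,0,0,0]], gripper=0.05, force=25)

```text
clock: 17.77
position: [0.4842, -0.0131, 0.0108]
ee_rot: [3.004, 0.92, 0.001]
force: [-1.2, -0.1, 3.5]
width: 0.188
gripper_force: 25.0
```

Call:
step_arm(steps=[[-3,4.9,0,0,0,0],[-2.6,5.2,0,0,0,0],[-2.1,5.4,0,0,0,0],[-1.6,5.5,0,0,0,0],[-1.1,5.6,0,0,0,0],[-0.6,5.7,0,0,0,0]])

```text
clock: 18.27
position: [0.4725, 0.0179, 0.0105]
ee_rot: [3.003, 0.917, -0.002]
force: [0.2, -6.5, 2.1]
width: 0.192
gripper_force: 25.0
```

Call:
step_arm(steps=[[-0.1,5.8,0,0,0,0],[0.4,5.8,0,0,0,0],[0.9,5.7,0,0,0,0],[1.4,5.6,0,0,0,0],[1.8,5.4,0,0,0,0]])

```text
clock: 18.68
position: [0.4768, 0.046, 0.0104]
ee_rot: [3.003, 0.917, -0.003]
force: [-0.6, -6.7, 2.4]
width: 0.191
gripper_force: 25.0
```

Call:
step_arm(steps=[[2.3,5.3,0,0,0,0],[2.8,5,0,0,0,0],[3.2,4.8,0,0,0,0],[3.6,4.5,0,0,0,0],[4,4.2,0,0,0,0],[4.3,3.8,0,0,0,0],[4.6,3.4,0,0,0,0]])

```text
clock: 19.27
position: [0.4994, 0.077, 0.0101]
ee_rot: [3.003, 0.918, -0.009]
force: [-8.6, -4.4, 8.5]
width: 0.19
gripper_force: 25.0
```

Call:
step_arm(steps=[[4.9,3,0,0,0,0],[2.6,1.3,0,0,0,0],[2.6,1.3,0,0,0,0],[0,0,0,0,0,0]])

```text
clock: 19.6
position: [0.5096, 0.0845, 0.0101]
ee_rot: [-3.003, -0.921, 0.007]
force: [-6.9, 0.3, 6.4]
width: 0.19
gripper_force: 25.0
```

Call:
step_arm(steps=[[2.7,1,0,0,0,0],[2.7,1,0,0,0,0],[0,0,0,0,0,0]])

```text
clock: 19.85
position: [0.5146, 0.0873, 0.0101]
ee_rot: [-3.002, -0.921, 0.008]
force: [-7.4, 3.6, 6.6]
width: 0.19
gripper_force: 25.0
```

Call:
step_arm(steps=[[2.7,0.9,0,0,0,0],[2.7,0.8,0,0,0,0],[0,0,0,0,0,0]])

```text
clock: 20.1
position: [0.5199, 0.0899, 0.0101]
ee_rot: [-3.001, -0.922, 0.007]
force: [-8.5, 4.6, 6.8]
width: 0.187
gripper_force: 25.0
```

Call:
step_arm(steps=[[2.8,0.5,0,0,0,0],[2.8,0.5,0,0,0,0],[0,0,0,0,0,0]])

```text
clock: 20.35
position: [0.5213, 0.0905, 0.0097]
ee_rot: [-3.0, -0.924, 0.018]
force: [-21.0, 5.1, 19.2]
width: 0.188
gripper_force: 24.5
```

Call:
step_arm(steps=[[2.8,0.3,0,0,0,0],[0,0,0,0,0,0]])

```text
clock: 20.52
position: [0.5218, 0.0909, 0.0093]
ee_rot: [-2.999, -0.924, 0.024]
force: [-27.6, 5.7, 21.5]
width: 0.19
gripper_force: 24.3
```

The lever is at its stop: it stopped moving and the force rose to 28 N. I'll relieve the force, release, retreat and check.

Call:
step_arm(steps=[[-3,-0.5,0,0,0,0],[-2,0,0,0,0,0],[0,0,0,0,0,0]])

```text
clock: 20.77
position: [0.5216, 0.0907, 0.0097]
ee_rot: [-3.0, -0.924, 0.01]
force: [-11.5, 5.5, 5.6]
width: 0.188
gripper_force: 24.7
```

Call:
step_arm(steps=[[0,0,0,0,0,0],[0,0,0,0,0,0],[0,0,0,0,0,0],[0,0,0,0,0,0],[0,0,10,0,0,0],[0,0,25,0,0,0],[0,0,30,0,0,0],[0,0,30,0,0,0],[-11,-14,0,0,0,-0.117],[-11,-15,0,0,0,-0.117],[-11,-15,0,0,0,-0.117],[-11,-15,0,0,0,-0.117],[0,0,0,0,0,-0.117],[0,0,0,0,0,-0.117],[0,0,0,0,0,0],[0,0,0,0,0,0]], gripper=0.5)

```text
clock: 22.1
position: [0.4829, 0.0298, 0.1062]
ee_rot: [-3.137, 0.163, -0.002]
force: [-0.3, 0.9, -0.6]
width: 0.5
gripper_force: 0.0
```

```bash
python3 w.py wa.png
python3 - <<'E'
from h import *
im=cv2.imread("pics/wa.png"); cv2.imwrite("pics/ca.png",cv2.resize(im[0:290,130:530],(800,580),interpolation=cv2.INTER_CUBIC))
E
```

```text
22.1 [0.48292677 0.02975651 0.10621732] toolY -95.93326563416265 0.5000241762460081 [-0.28557752  0.94907509 -0.55001293]
```

View pics/ca.png

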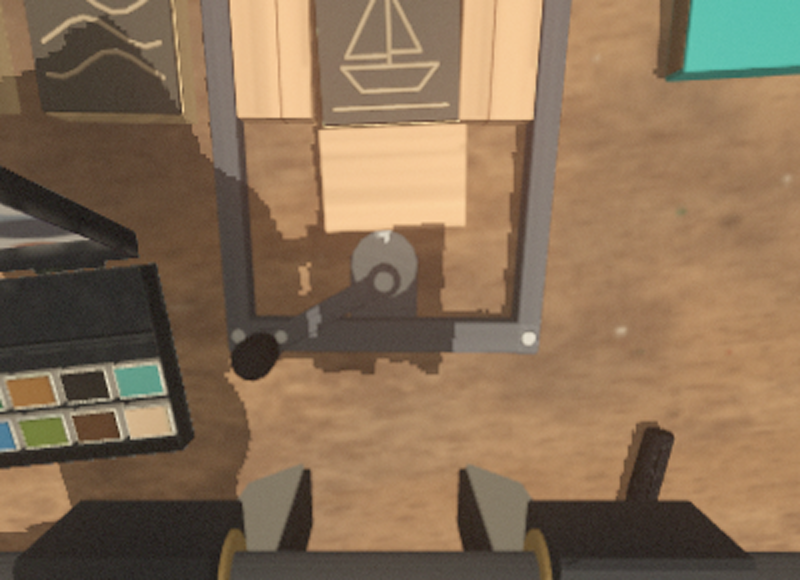

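The lever now lies over the foot bar with its handle at (255,355), and the bar is pressed between the cam and the block. I'll check the numbers.

Run:
```python
from bar import *
z=np.load("pics/wa.png.npz"); c=(z["K"],z["D"],z["T"])
r=lambda u,h: ray(c,np.array(u)/2+[129.75,-.25],h)*1000
a=np.radians(-6.1); X=np.array([np.cos(a),np.sin(a)]);Y=np.array([-X[1],X[0]]); o=np.array([606.4,16.2])
q=lambda v:np.c_[(v[:,:2]-o)@X,(v[:,:2]-o)@Y].round(1).tolist()
g,p=r([[253,350]],.058),r([[384,278]],.022); d=np.array(q(g)[0])-q(p)[0]
print("pivot",q(p),"grip",q(g),"angle",np.degrees(np.arctan2(d[1],d[0])),np.linalg.norm(d))
print("foot",q(r([[321,123],[459,119]],.023)),"out",q(r([[230,350],[536,353]],.016)))
k=bar("wa.png",(285,60,368,120)); print(*k, q(k[0][None]))
```

```text
pivot [[-67.2, 0.7]] grip [[-94.0, 56.2]] angle 115.77510137143594 61.63189109543857
foot [[-1.4, 28.1], [0.3, -31.6]] out [[-103.5, 77.9], [-104.7, -75.8]]
[582.8  14.6] [66.8 44.9] 86.2 [289  61] [364 115] [[-23.3, -4.1]]
```

Run:
```python
from h import *
a=np.radians(-6.1); X=np.array([np.cos(a),np.sin(a)]);Y=np.array([-X[1],X[0]]); o=np.array([606.4,16.2])
for f,roi in(("w6.png",(350,170,390,210)),("w8.png",(350,170,390,210)),("wa.png",(236,160,276,195))):
    z=np.load("pics/"+f+".npz"); c=(z["K"],z["D"],z["T"]); x0,y0,x1,y1=roi
    g=cv2.imread("pics/"+f)[y0:y1,x0:x1].max(2); m=(g<38).astype(np.uint8)
    k=max(cv2.findContours(m,0,1)[0],key=cv2.contourArea); (u,v),rad=cv2.minEnclosingCircle(k); M=cv2.moments(k)
    uc=[M["m10"]/M["m00"]+x0,M["m01"]/M["m00"]+y0]; print(f,cv2.contourArea(k),cv2.boundingRect(k),np.round(uc,1))
    for h in(.042,.058):
        p=(ray(c,uc,h)*1000)[0,:2]-o; d=np.array([p@X+68,p@Y]); print("  z",h,"chase rel pivot",d.round(1),"r",np.hypot(*d).round(1),"ang",np.degrees(np.arctan2(d[1],d[0])).round(1)%360)
```

```text
Traceback (most recent call last):
ValueError: max() iterable argument is empty
```

Run:
```python
from h import *
a=np.radians(-6.1); X=np.array([np.cos(a),np.sin(a)]);Y=np.array([-X[1],X[0]]); o=np.array([606.4,16.2])
for f,roi in(("w6.png",(350,170,390,210)),("w8.png",(350,170,390,210)),("wa.png",(236,160,276,195))):
    z=np.load("pics/"+f+".npz"); c=(z["K"],z["D"],z["T"]); x0,y0,x1,y1=roi
    g=cv2.imread("pics/"+f)[y0:y1,x0:x1].max(2); t=int(g.min())+16; m=(g<t).astype(np.uint8)
    k=max(cv2.findContours(m,0,1)[0],key=cv2.contourArea); M=cv2.moments(k)
    uc=[M["m10"]/M["m00"]+x0,M["m01"]/M["m00"]+y0]; b=cv2.boundingRect(k); print(f,t,cv2.contourArea(k),b[0]+x0,b[1]+y0,b[2:],np.round(uc,1))
    for h in(.042,.05):
        p=(ray(c,uc,h)*1000)[0,:2]-o; d=np.array([p@X+68,p@Y]); print("  z",h,"rel pivot",d.round(1),"r",np.hypot(*d).round(1),"ang",np.degrees(np.arctan2(d[1],d[0])).round(1)%360)
```

```text
w6.png 68 357.0 359 180 (22, 25) [369.2 192.2]
  z 0.042 rel pivot [-51.6 -41.6] r 66.3 ang 218.9
  z 0.05 rel pivot [-49.3 -40.2] r 63.6 ang 219.2
w8.png 65 342.0 358 179 (22, 25) [368.1 191.2]
  z 0.042 rel pivot [-51.1 -41. ] r 65.5 ang 218.8
  z 0.05 rel pivot [-48.8 -39.6] r 62.9 ang 219.1
wa.png 51 360.0 246 167 (23, 23) [257.1 177.7]
  z 0.042 rel pivot [-32.3  59.5] r 67.7 ang 118.5
  z 0.05 rel pivot [-30.4  57.6] r 65.1 ang 117.8
```

By image the lever has swung 100.5° (1.755 rad) from its unknown start of 0 to 0.2 rad, and that is borderline. The grip may have slipped at the end, so I'll push the handle directly with shut fingers until it meets a real stop.

Call:
step_arm(steps=[[0,17,0,0,0,0],[0,17,0,0,0,0],[0,16,0,0,0,0],[0,0,-20,0,0,0],[0,0,-30,0,0,0],[0,0,-25,0,0,0],[0,0,-15,0,0,0],[0,0,-6,0,0,0],[0,0,0,0,0,0]], gripper=0)

```text
clock: 22.9
position: [0.4817, 0.0796, 0.0085]
ee_rot: [3.137, -0.165, -0.004]
force: [0.2, 0.0, 1.3]
width: 0.005
gripper_force: 0.0
```

Call:
step_arm(steps=[[3,0,0,0,0,0],[3,0,0,0,0,0],[3,0,0,0,0,0],[2,0,0,0,0,0],[0,0,0,0,0,0]])

```text
clock: 23.32
position: [0.4933, 0.08, 0.0101]
ee_rot: [-3.137, 0.167, 0.001]
force: [-3.5, 1.6, 2.5]
width: 0.003
gripper_force: 1.8
```

Call:
step_arm(steps=[[2,0,0,0,0,0],[2,0,0,0,0,0],[0,0,0,0,0,0]])

```text
clock: 23.57
position: [0.4935, 0.08, 0.0095]
ee_rot: [3.136, -0.166, -0.011]
force: [-14.6, 3.0, 11.0]
width: 0.007
gripper_force: 7.4
```

Call:
step_arm(steps=[[2,0,0,0,0,0],[2,0,0,0,0,0],[0,0,0,0,0,0]])

```text
clock: 23.82
position: [0.4936, 0.08, 0.0091]
ee_rot: [3.135, -0.164, -0.02]
force: [-25.5, 2.5, 20.4]
width: 0.007
gripper_force: 13.0
```

The handle doesn't move under 25 N, though it swung with about 8 N, so it was already on its stop and had not sprung back. I'll back off and retreat.

Call:
step_arm(steps=[[-6,0,0,0,0,0],[-8,0,0,0,0,0],[-8,0,0,0,0,0],[0,0,20,0,0,0],[0,0,35,0,0,0],[0,0,35,0,0,0],[0,-15,5,0,0,0],[0,-15,0,0,0,0],[0,-15,0,0,0,0],[0,0,0,0,0,0],[0,0,0,0,0,0]])

```text
clock: 24.73
position: [0.4798, 0.0339, 0.1049]
ee_rot: [3.137, -0.172, 0.002]
force: [0.3, 0.6, -0.1]
width: 0.006
gripper_force: 0.0
```

```bash
python3 w.py wb.png
python3 - <<'E'
from h import *
from bar import bar
a=np.radians(-6.1); X=np.array([np.cos(a),np.sin(a)]);Y=np.array([-X[1],X[0]]); o=np.array([606.4,16.2])
z=np.load("pics/wb.png.npz"); c=(z["K"],z["D"],z["T"]); e=proj(c,np.array([[*(o-99*X+58*Y),42]])/1000)[0].astype(int); x0,y0=e-22
g=cv2.imread("pics/wb.png")[y0:y0+44,x0:x0+44].max(2); m=(g<int(g.min())+16).astype(np.uint8)
k=max(cv2.findContours(m,0,1)[0],key=cv2.contourArea); M=cv2.moments(k)
p=(ray(c,[M["m10"]/M["m00"]+x0,M["m01"]/M["m00"]+y0],.042)*1000)[0,:2]-o; d=np.array([p@X+68,p@Y]); print(cv2.contourArea(k),d,np.hypot(*d),np.degrees(np.arctan2(d[1],d[0])))
q=proj(c,np.array([[*(o-24*X),18]])/1000)[0].astype(int); b=bar("wb.png",(q[0]-42,q[1]-27,q[0]+42,q[1]+29)); print(b,(b[0]-o)@X,(b[0]-o)@Y)
E
```

```text
24.7333 [0.47982616 0.03388912 0.10486355] toolY -96.26841354232201 0.0057206288646541705 [ 0.30959319  0.55201442 -0.12908981]
373.5 [-32.43802188  59.70975218] 67.95204021480323 118.51353927564145
(array([582.8,  15.4]), array([65.4, 44.8]), 86.2, array([293,  58]), array([366, 112])) -23.381364224474662 -3.3033024388416687
```

The lever is at its stop (118.5°, unchanged by the push). The bar sits at chase x = −23.4, y = −3.3 and about 0.04 rad off parallel. The block foot is at about −0.6, so the strip is pressed back roughly 3 mm. The robot touches nothing.

```bash
python3 -c "
from cell import job
print(job.sign_off())"
```

```text
the job is handed in; nothing more can be done
None
```

I locked up the boat block (64) with the wide bar and handed the job in at about 25 s: the lever is against its stop, the strip is pressed back about 3 mm by measurement, and the other two bars were not handled (their positions were not re-measured).

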